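Close the twist-lock steel canister over the nested shot pot

TASK

Close the coffee canister over the small steel pot nested in its lower shell: take the cover deep enough for the pot and set it fully down with its two ears in the open gaps between the claws. Turn it clockwise (seen from above) until the ears are home under the claws, and let go. Leave the shallow cover and the pot where they are.

Things in the scene. Friction and masses are not known exactly. Their poses are not given: they have to be found in the camera images.
- deep_cover_grip (a point): Sizes in mm. Loose upside-down steel cup, 0.15-0.3 kg: outer dia 83, inner 76, shell 62 tall, 58 deep inside. On its flat top a wooden grip ridge 54 x 14 x 30 high; this point is the ridge's middle, on the axis, 77 above the rim. x along ridge, z up. At the rim 2 ears 16 wide, 4 thick reach 50 from the axis below the ridge's ends (+x, -x). Half-turn symmetric.
- shallow_cover_grip (a point): The other loose cover: same diameter, ears and ridge, but its shell is only 30 tall (60 with the ridge), too low for the pot. This point is the ridge's middle, 45 above its rim. x along the ridge, z up. The covers start in front of and to the right of a tall fixed water dispenser (y -0.13 to -0.02 m, beyond x = 0.47 m); the lower shell is left of it: carry round its front.
- seat (a point): Fixed lower shell: foot dia 116, 8 thick (this point: axis, foot's upper face, where the cover's rim rests); cup of dia 66-70, mouth at +17, goes inside the cover, 3 play. Claws at +x, -x: roof 46-57 from axis, underside at +8, stop at its clockwise end. Ears go down with the ridge 25 to 140 (best 50) deg counter-clockwise of x, turn clockwise easily, stop when ridge is 2 deg past x.
- pot_center (a point): Loose open pot of thin steel, dia 54, 50 tall, standing in the lower shell's cup, its rim 53 above the shell's foot. This point is its centre, half-way up; z up.

How it is judged:
By the outcome, as a careful person would: the job done as asked, in the order asked, and still so for the second after the job is handed in, with the robot touching nothing.
It also fails if it takes over 38 s, if anything falls off the work surface, if the arm or the gripper's body presses on something with over 40 N, if the wrist force passes 120 N, or if a joint passes its speed limit or range.

ROBOT

A 7-joint arm with a two-finger parallel gripper is mounted at the origin on a cart in front of the work surface, level with it; the furniture and walls round the work are solid. World frame = base frame: x ahead of the robot, y to its left, z up, the work surface at z = 0. Lengths are in mm, angles in rad, forces in N, time in s.
With the tool pointing down it reaches from about 400 to 900 mm from the base axis. Payload 5.5 kg.
Tool frame: the origin (TCP) lies midway between the tips of the shut fingers; the grasp point (between the pads) lies 19 mm behind it; z points along the fingers, y is the line along which they close (so a half turn about z gives the same grasp; the last joint's range is limited). The gripper opens to 85 mm and grips with 20 to 120 N. Pads are 22 mm wide; open, the fingers measure 114 mm over their backs; the gripper's body (76 mm by 85 mm) begins 54 mm behind the grasp point. The pads swing forward as they close: fully open they stand 13 mm farther back than shut.
Start: joints at [1.39, 0.501, -0.427, 1.55, 0.221, 1.138, -0.21], TCP at [279.125, -587.017, 231.31] pointing down, gripper open.
Joint ranges: [-2.88, 2.88], [-0.31, 2.03], [-1.54, 1.56], [0.2, 2.42], [-1.41, 4.55], [0.19, 2.02], [-2.57, 2.57]. Speed limits (rad/s): [2.57, 2.57, 3.14, 3.14, 3.14, 3.14, 3.14].

INTERFACE

Orientations are given as a 3x3 rotation matrix whose columns are the frame's x, y, z axes.
In Python, from rig import env gives the robot as it stands. The module is installed in compiled form; this text tells all that it offers.
- The arm moves only by the tool send_rows, never from a script. Its argument "targets" is a list of rows, each a list of 7 numbers: the turn, a rotation vector about the world's x, y, z in units of 5 degrees (1.0 is 5 degrees), then the shift along the world's x, y, z in units of 50 mm (1.0 is 50 mm), then the opening, from 0 (shut) to 1 (fully open). In form: [[wx, wy, wz, tx, ty, tz, fingers], ...]. A call has 1 to 10 rows; each row is the pose to reach, as a shift and turn from the pose commanded when the call began; what a row does not reach only later rows make up. A row lasts 1/8 s, in which the tool goes at most 62.5 mm and 10.7 degrees, less where a joint would pass 70% of its speed; a pose out of reach is approached as far as the arm can. A call with a gripper value outside its range is refused whole. The fingers move at their own pace and stop on an object; "squeeze" is the grip in N (left out, the last holds). Time passes only in rows, so rows that repeat a pose let the fingers close. It gives the time, the measured TCP pose, the force, the opening and the grip force at its end, in the units of the state.
- env.sense(): the state, without advancing time (a new reading comes with each control period).
- env.get_image(name): name is "scene" or "top" or "wrist"; returns the picture (480x640x3 uint8, red, green, blue); there is no depth.
- env.calibration(name): a dict with "K" (3x3 intrinsics, pixels), "dist_coeffs" ([k1, k2, p1, p2, k3] as OpenCV has them; the pictures are not rectified), "origin" and "orientation" of the camera in the world; the wrist camera has in their place "hand_eye" (4x4, takes a point from camera to tool coordinates, whose origin is the TCP and whose axes are the flange's). Camera axes: x right, y up, looking along -z (the intrinsics and any distortion apply to the point x, -y, -z); pixel columns grow to the right and rows downward; lengths in mm; the calibration is good to about 2 mm. A picture is of the moment at which its call begins: read the wrist's pose just before it. calibration takes no time and is no camera call.
- env.close_job(): hands the job in; it is judged then, once.
Trained networks look in the newest picture that a camera, given by its name, has taken for a name from the list of things; names that differ only in an ending like _2 or _b are one class to them, and where a whole thing is asked for, a point or a joint stands for the part that bears it (a point fixed in the world has none). Each returns a list of dicts, best first, with "conf" (0 to 1); they miss things now and then, are a little off and sometimes report something else, mostly with a low value. They report only what shows in the picture. A call takes as long as a camera call.
- env.recognise(camera, target): "box" ([left, top, right, bottom] as shares, 0 to 1, of the picture: columns of its width, rows of its height, round what is visible of it).
- env.regions_of(camera, target): "pixels" (480x640 bool, what is visible of it) and "box" ([left, top, right, bottom] as shares, 0 to 1, of the picture: columns of its width, rows of its height, round what is visible of it).
- env.tip_of(camera, target): "location" ([column, row] as shares, 0 to 1, of the picture: columns of its width, rows of its height: a listed point, or the origin of a listed thing).
The state is a dict: "t": time; "joint_pos": joint angles; "joint_velocities": joint speeds; "effort": joint torques, N m; "tcp_pos": TCP position; "orientation": TCP orientation; "wrist_force": force on the tool from outside, world axes, zero at the start; "torque": the same for the moment, N m; "width": finger opening in mm; "grip_force": force on a finger pad.
Only numpy, scipy, OpenCV 4.12 (cv2) and the standard library are available. Lean on these libraries where they do the work, as an engineer would, in place of code of your own. Each camera call takes 0.05 s, during which the arm holds its last target. There are 200 camera calls.

## Working session

There is one attempt and no reset: what is moved stays moved. The work goes in short steps, Python scripts to look and compute and a tool call to move; the robot and the scene stay as the last step left them, time stands still between calls to the robot, and variables do not carry over. Pictures are saved under pics/ and viewed, at most 10 in all, crops included, and the job is handed in when it is done.

Besides the shell and the picture viewer there is one more tool, called after "Request:" in YAML: its name, and indented under it one key for each argument. send_rows: Moves the arm, as the interface text tells. Its arguments: {"type":"object","properties":{"targets":{"type":"array","items":{"type":"array","items":{"type":"number"}}},"squeeze":{"type":"number"}},"required":["targets"]}

```bash
mkdir -p pics
cat > h.py <<'E'
import numpy as np, cv2
from rig import env
def cam(n,s=None):
    c=env.calibration(n);K=np.array(c["K"]);d=np.array(c["dist_coeffs"],float)
    if n=="wrist":
        H=np.array(c["hand_eye"]);s=s or env.sense()
        R=np.array(s["orientation"]);o=R@H[:3,3]+np.array(s["tcp_pos"]);R=R@H[:3,:3]
    else: R=np.array(c["orientation"]);o=np.array(c["origin"]).ravel()
    return K,d,R,o
def ray(C,px):
    K,d,R,o=C
    u=cv2.undistortPoints(np.array([[px]],float),K,d)[0,0]
    return o,R@np.array([u[0],-u[1],-1])
def atz(C,px,z):
    o,v=ray(C,px);return o+v*(z-o[2])/v[2]
def proj(C,p):
    K,d,R,o=C
    q=(np.atleast_2d(p)-o)@R*[1,-1,-1]
    return cv2.projectPoints(q,np.zeros(3),np.zeros(3),K,d)[0][:,0]
def tri(rs):
    A=0;b=0
    for o,v in rs:
        v=v/np.linalg.norm(v);P=np.eye(3)-np.outer(v,v);A=A+P;b=b+P@o
    return np.linalg.solve(A,b)
def save(n,im): cv2.imwrite(f"pics/{n}.png",im[:,:,::-1])
E
python3 - <<'E'
from h import *
s=env.sense();print(s)
rs={}
for n in["scene","top","wrist"]:
    im=env.get_image(n);save(n+"0",im);C=cam(n,s);print(n,C[3].round(),C[2][:,2].round(2))
    for t in["deep_cover_grip","shallow_cover_grip","seat","pot_center"]:
        for r in env.tip_of(n,t)[:2]:
            px=np.array(r["location"])*[640,480]
            print(n,t,round(r["conf"],2),px.round(1))
            z={"deep_cover_grip":77,"shallow_cover_grip":45,"seat":8,"pot_center":36}[t]
            print("   atz",atz(C,px,z).round(1))
E
```

```text
{'t': 0.0, 'joint_pos': array([ 1.39018776,  0.50183897, -0.42679265,  1.55147035,  0.22075378,
        1.13835575, -0.21033402]), 'joint_velocities': array([-1.32370620e-03, -5.49175283e-05, -6.00835270e-04,  1.35740482e-03,
       -1.46741533e-03, -9.40714046e-04,  4.17286086e-04]), 'effort': array([ 1.00937039e-03, -5.69516659e+01, -5.81610560e+00, -2.80932301e+01,
        1.04970668e-02,  1.19840112e-02,  2.44595832e-06]), 'tcp_pos': array([ 278.75662812, -586.38718267,  230.25661362]), 'orientation': array([[ 9.03120019e-01,  4.29387488e-01, -7.85400707e-04],
       [ 4.29388196e-01, -9.03118098e-01,  1.86492645e-03],
       [ 9.14664898e-05, -2.02149420e-03, -9.99997953e-01]]), 'wrist_force': array([ 1.3911462 , -0.32583922,  0.14329703]), 'torque': array([-0.0023344 ,  0.04270326, -0.00620563]), 'grip_force': 0.0, 'width': 85.59734277593067}
scene [-30. 508. 724.] [-0.51  0.55  0.66]
scene deep_cover_grip 0.97 [334.7 255.1]
   atz [420.8 -11.5  77. ]
scene shallow_cover_grip 0.85 [396.2 203.2]
   atz [ 453.8 -216.2   45. ]
scene seat 0.64 [209.  305.4]
   atz [536.  157.4   8. ]
scene pot_center 0.65 [206.1 292.4]
   atz [538.5 157.   36. ]
top [325. -22. 919.] [-0.17 -0.    0.99]
top deep_cover_grip 0.91 [313.1 259.9]
   atz [423.  -12.3  77. ]
top shallow_cover_grip 0.72 [429.9 248.9]
   atz [ 452.5 -221.1   45. ]
top seat 0.8 [227.8 204.4]
   atz [532.4 153.7   8. ]
top pot_center 0.8 [220.4 196.3]
   atz [541.  162.8  36. ]
wrist [ 354. -552.  373.] [0.29 0.14 0.95]
```

View pics/top0.png

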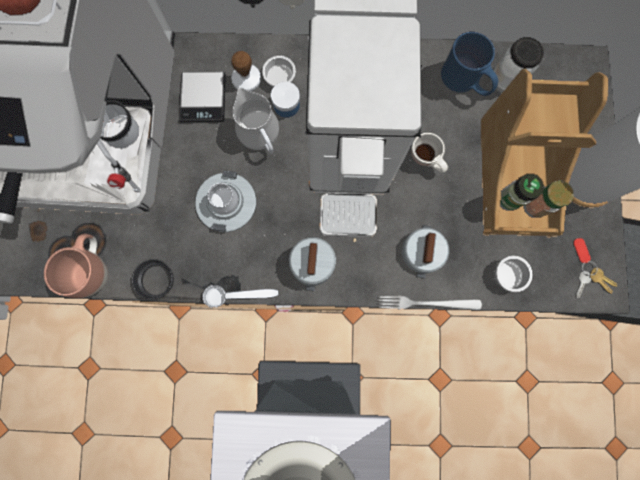

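View pics/scene0.png

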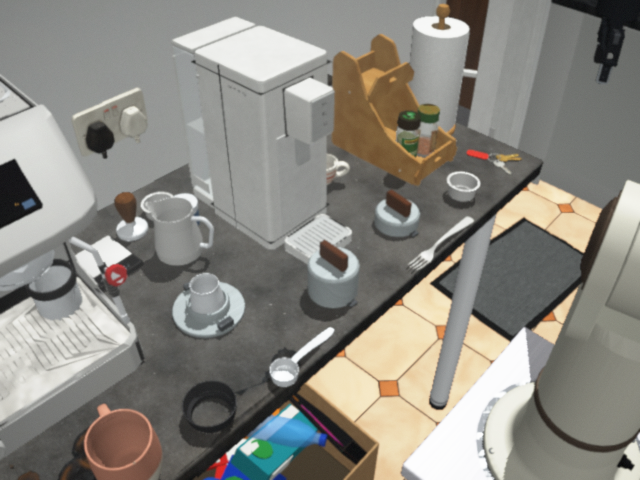

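The deep cover is at top (312,260) and the shallow one at (427,250). The lower shell is at top (225,203), with one claw visible at scene (224,323). Next I'll enlarge the seat and the cover.

Run:
```python
from h import *
a=cv2.imread("pics/top0.png");b=cv2.imread("pics/scene0.png")
f=lambda im,x,y,w:cv2.resize(im[y:y+w,x:x+w],(400,400),interpolation=cv2.INTER_CUBIC)
cv2.imwrite("pics/c1.png",np.hstack([f(a,185,163,80),f(b,164,262,90)]))
C=cam("top")
for px in[(310,275),(315,243)]:print(atz(C,px,92).round(1))
```

```text
[395.6  -8.1  92. ]
[450.3 -14.9  92. ]
```

View pics/c1.png

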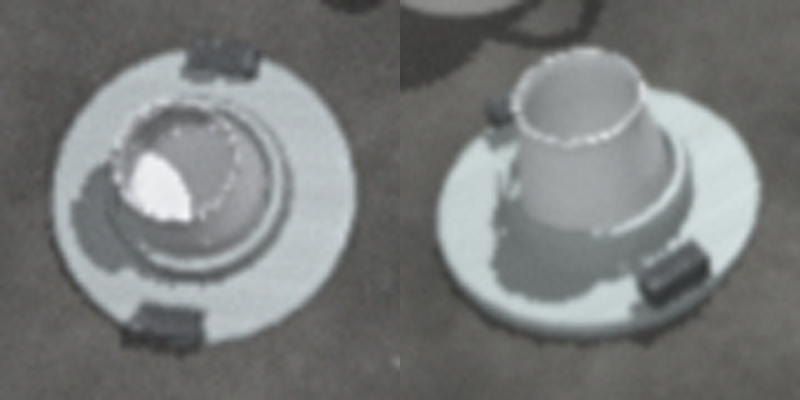

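The claws lie almost along world x, tilted about -12° toward -y. The deep cover's ridge points about -7°. I'll hover with the camera facing the robot, away from the dispenser.

Request:
send_rows:
  targets:
    - [0,0,2,0.18,0.75,0,1]
    - [0,0,4,0.36,1.5,0,1]
    - [0,0,6,0.55,2.3,0,1]
    - [0,0,8,0.73,3.1,0,1]
    - [0,0,10,0.9,3.8,0,1]
    - [0,0,12,1.1,4.6,0,1]
    - [0,0,14,1.3,5.4,0,1]
    - [0,0,16,1.45,6.1,0,1]
    - [0,0,18,1.65,6.9,0,1]
    - [0,0,20,1.8,7.7,0,1]

```text
t: 2.0
tcp_pos: [369.6, -200.8, 231.6]
orientation: [[-0.584, 0.811, 0.001], [0.811, 0.584, -0.001], [-0.001, -0.0, -1.0]]
wrist_force: [-0.3, 0.5, 0.7]
width: 85.2
grip_force: 0.0
```

Request:
send_rows:
  targets:
    - [0,0,2,0.18,0.75,-0.1,1]
    - [0,0,4,0.36,1.5,-0.2,1]
    - [0,0,6,0.55,2.3,-0.3,1]
    - [0,0,8,0.7,3.1,-0.5,1]
    - [0,0,9.6,0.85,3.8,-0.6,1]
    - [0,0,9.6,0.85,3.8,-0.6,1]

```text
t: 2.75
tcp_pos: [411.9, -9.1, 201.4]
orientation: [[-0.994, 0.108, 0.001], [0.108, 0.994, 0.001], [-0.0, 0.001, -1.0]]
wrist_force: [-0.3, -0.3, -0.4]
width: 85.7
grip_force: 0.0
```

```bash
cat > look.py <<'E'
import sys
from h import *
name,ts=sys.argv[1],sys.argv[2:]
s=env.sense();im=env.get_image("wrist");save(name,im);C=cam("wrist",s)
print(s["t"],s["tcp_pos"].round(1),np.degrees(np.arctan2(s["orientation"][1,0],s["orientation"][0,0])).round(1),s["joint_pos"].round(2),s["wrist_force"].round(1))
Z={"deep_cover_grip":77,"shallow_cover_grip":45,"seat":8,"pot_center":36}
for t in ts:
    for r in env.tip_of("wrist",t)[:2]:
        px=np.array(r["location"])*[640,480];print(t,round(r["conf"],2),px.round(),atz(C,px,Z[t]).round(1))
np.savez("pics/"+name,*C)
E
python3 look.py w1 deep_cover_grip seat
```

```text
2.75 [411.9  -9.1 201.4] 173.8 [ 1.06  0.24 -1.21  2.13  0.27  0.95  1.16] [-0.3 -0.3 -0.4]
deep_cover_grip 0.9 [323. 235.] [427.  -10.3  77. ]
seat 0.57 [501. 295.] [536.7 158.8   8. ]
```

View pics/w1.png

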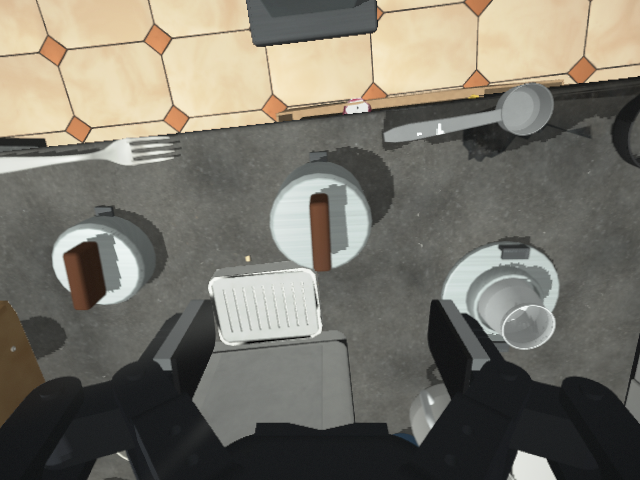

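The ridge spans about (319,197) to (322,269) in the wrist picture. The seat shows at (501,295), with its front claw at (514,246).

```bash
cat > m.py <<'E'
from h import *
f=np.load("pics/w1.npz");C=[f[k] for k in f.files]
print("cam",C[3])
for px in[(319,197),(322,269)]:
    print(atz(C,px,92).round(1))
for px in [(514,246),(501,295)]: print(atz(C,px,18).round(1))
P=np.array([427,-11,0])
a=np.radians(-6)
for c in [(27,7),(27,-7),(-27,-7),(-27,7)]:
    d=[c[0]*np.cos(a)-c[1]*np.sin(a),c[0]*np.sin(a)+c[1]*np.cos(a),92];print(c,proj(C,P+d).round())
E
python3 m.py
python3 - <<'E'
from h import *
im=cv2.imread("pics/w1.png");g=cv2.cvtColor(im,cv2.COLOR_BGR2HSV)
print(env.recognise("wrist","deep_cover_grip")[:1])
m=((im[:,:,2].astype(int)-im[:,:,0])>25)&(im[:,:,2]<150);m[:170]=0;m[290:]=0;m[:,:290]=0;m[:,350:]=0
n,l,st,c=cv2.connectedComponentsWithStats(m.astype(np.uint8));k=1+st[1:,4].argmax();print(st[k],c[k])
print(cv2.minAreaRect(np.argwhere(l==k)[:,::-1].astype(np.float32)))
for r in range(192,276,8):
    x=np.where(l[r]==k)[0];print(r,x.min() if len(x) else None,x.max() if len(x) else None)
E
```

```text
cam [328.73273068  -1.0416484  344.14536485]
[393.5  -9.3  92. ]
[448.3 -13.2  92. ]
[479.2 163.6  18. ]
[530.  153.9  18. ]
(27, 7) [[331. 276.]]
(27, -7) [[313. 276.]]
(-27, -7) [[312. 206.]]
(-27, 7) [[332. 206.]]
[{'box': [0.4237, 0.3163, 0.5827, 0.56], 'conf': 0.57}]
[ 310  195   21   77 1248] [319.88461538 234.07291667]
((320.0369567871094, 232.89979553222656), (76.03412628173828, 17.831684112548828), 86.26860046386719)
192 None None
200 311 326
208 310 327
216 310 327
224 311 328
232 312 328
240 312 328
248 313 329
256 313 329
264 314 329
272 None None
```

Request:
send_rows:
  targets:
    - [0,0,0.2,0,1.0,0,1]
    - [0,0,0.5,0,2.0,0.1,1]
    - [0,0,0.5,0.7,3.0,0.2,1]
    - [0,0,0.5,1.7,3.3,0.3,1]
    - [0,0,0.5,2.2,3.3,0.3,1]
    - [0,0,0.5,2.2,3.3,0.3,1]
    - [0,0,0.5,2.2,3.3,0.3,1]

```text
t: 3.82
tcp_pos: [520.6, 152.1, 216.0]
orientation: [[-0.997, 0.072, -0.001], [0.072, 0.997, -0.001], [0.001, -0.001, -1.0]]
wrist_force: [-0.3, 0.3, 0.1]
width: 85.8
grip_force: 0.0
```

```bash
python3 look.py w2 seat pot_center
```

```text
3.825 [520.6 152.1 216. ] 175.9 [ 0.49  0.5  -1.06  1.82  0.49  1.11  0.74] [-0.3  0.3  0.1]
```

View pics/w2.png

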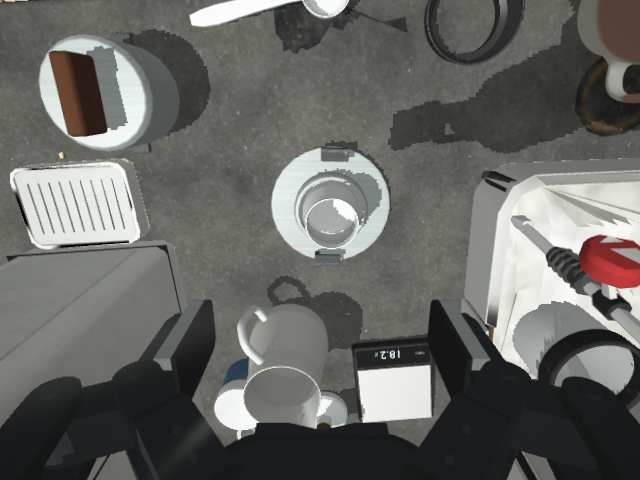

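The lower shell is centred near (331,204), with claws at (335,153) and (329,257) and the pot rim at (333,222). I'll fit these geometrically.

Run:
```python
from h import *
from scipy.optimize import least_squares
f=np.load("pics/w2.npz");C=[f[k] for k in f.files]
im=cv2.imread("pics/w2.png").astype(int)
dk=(im.max(2)<75)
for (x0,y0,x1,y1) in [(318,140,356,165),(310,246,348,268)]:
    print();[print("".join("%4d"%v for v in im[y,x0:x1:2,1])) for y in range(y0,y1,2)]
# foot edge: radial brightness drop from outside
g=cv2.GaussianBlur(im[:,:,1].astype(np.float32),(0,0),1);pts=[]
for a in np.radians(np.arange(0,360,4)):
    r=np.arange(48,72,.5);v=cv2.remap(g,(331+r*np.cos(a)).astype(np.float32)[None],(204+r*np.sin(a)).astype(np.float32)[None],1)[0]
    d=np.diff(v);k=d.argmin()
    if d[k]<-5: pts.append((331+r[k]*np.cos(a),204+r[k]*np.sin(a)))
W=np.array([atz(C,p,8) for p in pts])[:,:2]
q=least_squares(lambda q:np.hypot(*(W-q[:2]).T)-58,[530,155],loss="soft_l1").x
e=np.hypot(*(W-q).T)-58;print("seat",q,len(pts),e.std(),np.median(e))
for px in[(335,153),(329,257)]:print(atz(C,px,12).round(1))
for px in[(333,222)]:print("pot rim",atz(C,px,61).round(1))
```

```text
108 110 113 114 113 110 104  61 113 106 104 106 107 118 106 103 104 109 110
 109 110 117 110 109 115 103  64  69  69  67  62  66  70 114  67  64  67  68
 110 110 116 103  66  68  62  60  66  65  65  65  65  70  66  66  63  66  67
 109  74  84  85  97 105 109 108 107  93  79  69  63  66  65  69  66  68  67
 185 193  77  71  68  67  67  65  62  60  53  52  49  47  46  65  66  66  67
 222 196 121 125 110 108 111 123 129 119 119 110 110 116 118 118 126 102  71
 223 200 102 104 110 108 110 111 120 101 102 111 117 134 155  98 130 132 148
 223 201 100 100 100 101 101 102 101  98  99  99  99 112 130 107 130 129 162
 225 202  99  99  97  98  98  97  97  97  97  99  98 100 109 101 133 132 166
 228 206 103 101 103 103 102 100 100 100 100  98  99 101 108 154 220 221 220
 222 205  98  98  98  97  99 100 100 100 100 101 101 120 113 156 220 219 219
 222 220 219 217 218 216 214 213 213 211 211 210 210 210 208 211 212 212 212
 225 225 225 224 224 223 224 224 222 222 221 221 221 221 220 219 220 219 218

 219 220 219 219 221 230 230 144 144 146 149 151 155 159 164 225 246 226 218
 227 226 225 226 226 2
[... 184 characters left out ...]
 132 130 131 132 131 220
 223 223 190  51  51  66  70  70  69  74  82  83  83  83  83 132 132 214 221
 216 218 191 104 101 100 101 101 100  99  99  98  99  98  97 115 131 221 220
 109 123 134  99  99  99 101  99 101 101  99 101  99 101  99 149 128 203 154
 102 106 108 100 100 100  99 100 101 100 100 101  98  99  96 110 109 106 102
 103 109 109 100  99 104 106 101 100 100 101  99 100 100  97  91 102 119 108
 111 109 112 130 133 111 105 110 113 112 105 114 105 108 107 105 103 108 107
 105 103 106 104 106 114 113 117 108 108 108 108 108 103 104 105 106 100 103
seat [537.32533175 158.46496309] 90 2.1828908427968035 -1.1214121885045714
[485.9 166.3  12. ]
[589. 154.  12.]
pot rim [536. 160.  61.]
```

Run:
```python
from h import *
from scipy.optimize import least_squares
def fit(n,c,rr,z,R,a0,a1,thr=-8):
    f=np.load(f"pics/{n}.npz");C=[f[k] for k in f.files]
    g=cv2.GaussianBlur(cv2.imread(f"pics/{n}.png")[:,:,1].astype(np.float32),(0,0),.8);pts=[]
    for a in np.radians(np.arange(a0,a1,3)):
        r=np.arange(*rr,.5);v=cv2.remap(g,(c[0]+r*np.cos(a)).astype(np.float32)[None],(c[1]+r*np.sin(a)).astype(np.float32)[None],1)[0]
        d=np.diff(v);k=d.argmin()
        if d[k]<thr:pts.append((c[0]+r[k]*np.cos(a),c[1]+r[k]*np.sin(a)))
    W=np.array([atz(C,p,z) for p in pts])[:,:2]
    for RR in (R,None):
        q=least_squares(lambda q:np.hypot(*(W-q[:2]).T)-(RR or q[2]),[*W.mean(0),R],loss="soft_l1").x
        e=np.hypot(*(W-q[:2]).T)-(RR or q[2]);print(n,q.round(1),len(pts),e.std().round(2))
fit("w1",(320,220),(38,62),62,41.5,-10,190)
fit("w2",(331,204),(48,72),8,58,-20,65)
fit("w2",(331,204),(48,72),8,58,-30,250)
fit("w2",(331,204),(48,72),8,58,0,360)
```

```text
w1 [419.8 -11.9  41.5] 59 1.38
w1 [423.2 -12.6  38.9] 59 0.47
w2 [536.6 157.5  58. ] 29 0.36
w2 [537.7 160.   55.6] 29 0.28
w2 [536.1 158.9  58. ] 94 2.13
w2 [536.9 158.5  56.9] 94 2.26
w2 [537.2 158.5  58. ] 119 2.15
w2 [537.1 158.5  56.8] 119 2.13
```

Request:
send_rows:
  targets:
    - [0,0,0,-0.9,-0.3,0,0.7]
    - [0,0,0,-1.9,-0.9,0,0.7]
    - [0,0,0,-1.97,-1.9,-0.3,0.7]
    - [0,0,0,-1.97,-2.9,-0.8,0.7]
    - [0,0,0,-1.97,-3.28,-1.5,0.7]
    - [0,0,0,-1.97,-3.28,-2.0,0.7]
    - [0,0,0,-1.97,-3.28,-2.0,0.7]

```text
t: 4.85
tcp_pos: [421.1, -11.3, 115.3]
orientation: [[-0.997, 0.071, -0.003], [0.071, 0.997, 0.0], [0.003, -0.0, -1.0]]
wrist_force: [-0.6, 0.5, 0.4]
width: 60.1
grip_force: 0.0
```

```bash
python3 look.py w3 deep_cover_grip
```

```text
4.85 [421.1 -11.3 115.3] 175.9 [ 0.86  0.43 -1.05  2.18  0.53  0.81  0.97] [-0.6  0.5  0.4]
deep_cover_grip 0.84 [323. 270.] [424.5 -11.2  77. ]
```

View pics/w3.png

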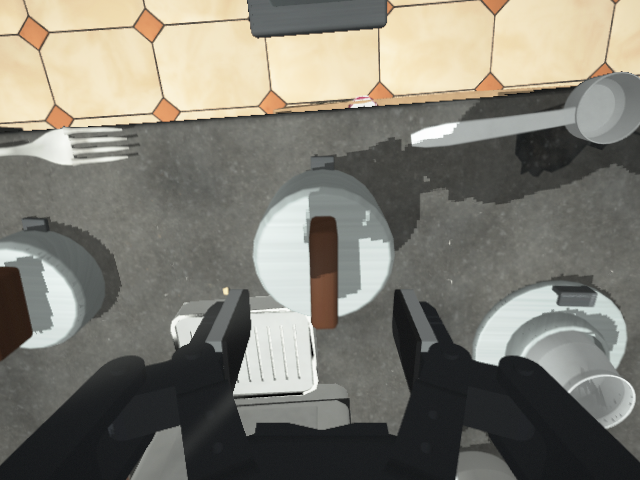

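The ridge stands at column 323, midway between the fingers and upright in the picture, so I'll descend and grip.

Request:
send_rows:
  targets:
    - [0,0,0,0.02,0,-0.5,0.7]
    - [0,0,0,0.02,0,-0.97,0.7]
    - [0,0,0,0.02,0,-0.97,0.4]
    - [0,0,0,0.02,0,-0.97,0]
    - [0,0,0,0.02,0,-0.97,0]
    - [0,0,0,0.02,0,-0.97,0]
    - [0,0,0,0.02,0,-0.97,0]
  squeeze: 70

```text
t: 5.82
tcp_pos: [425.2, -10.9, 69.2]
orientation: [[-0.997, 0.071, 0.002], [0.071, 0.997, -0.001], [-0.002, -0.001, -1.0]]
wrist_force: [-1.6, 0.3, 5.2]
width: 12.7
grip_force: 68.2
```

Request:
send_rows:
  targets:
    - [0,0,0,0,0,0.3,0]
    - [0,0,0,-0.1,0,1.0,0]
    - [0,0,0,-0.2,0,1.8,0]
    - [0,0,0,-0.2,0.3,2.6,0]
    - [0,0,0.8,-0.2,1.0,2.8,0]
    - [0,0,2,-0.1,2.0,2.8,0]
    - [0,0,3.8,0.6,2.8,2.8,0]
    - [0,0,5.6,1.4,3.3,2.8,0]
    - [0,0,7.4,2.3,3.4,2.8,0]
    - [0,0,9.2,2.3,3.4,2.8,0]

```text
t: 7.08
tcp_pos: [542.0, 159.4, 208.2]
orientation: [[-0.742, -0.671, 0.001], [-0.671, 0.742, 0.002], [-0.002, 0.001, -1.0]]
wrist_force: [-0.6, 0.3, -2.1]
width: 12.9
grip_force: 68.7
```

Request:
send_rows:
  targets:
    - [0,0,0,0,0,0,0]
    - [0,0,0,0,0,0,0]

```text
t: 7.32
tcp_pos: [538.6, 158.8, 208.1]
orientation: [[-0.746, -0.666, 0.0], [-0.666, 0.746, -0.0], [0.0, -0.0, -1.0]]
wrist_force: [-0.9, -1.0, -1.6]
width: 12.4
grip_force: 68.8
```

```bash
python3 look.py w4 deep_cover_grip seat
python3 - <<'E'
from h import *
a=env.get_image("scene");save("s4",a)
im=cv2.imread("pics/w4.png")
c=cv2.resize(a[150:390,100:340][:,:,::-1],(480,480));cv2.imwrite("pics/c4.png",np.hstack([cv2.resize(im,(320,480))[:, :],c]) if 0 else np.hstack([cv2.resize(im[:,100:500],(400,480)),c[:,:400]]))
E
```

```text
7.325 [538.6 158.8 208.1] -138.2 [ 0.53  0.64 -1.21  1.78  0.65  1.18  1.43] [-0.9 -1.  -1.6]
deep_cover_grip 0.58 [319. 307.] [601.  210.8  77. ]
```

View pics/c4.png

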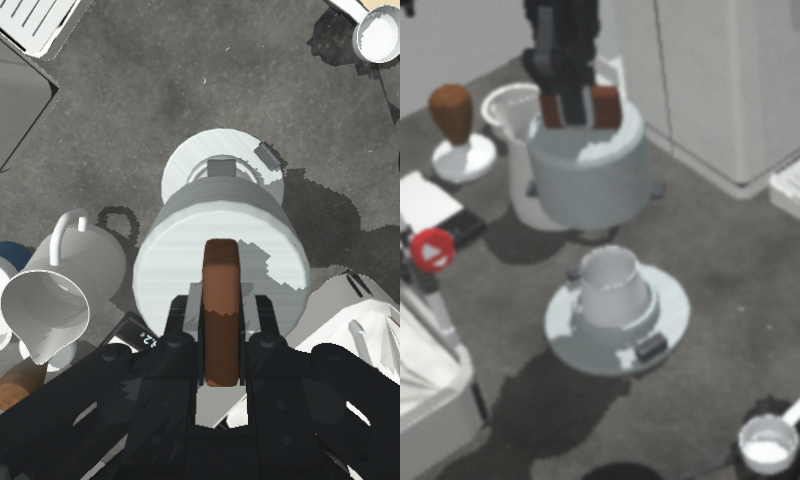

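Run:
```python
from h import *
from scipy.optimize import least_squares
f=np.load("pics/w4.npz");C=[f[k] for k in f.files]
g=cv2.GaussianBlur(cv2.imread("pics/w4.png")[:,:,1].astype(np.float32),(0,0),.8);pts=[];c=(321,280)
for a in np.radians(np.r_[150:390:3]):
    r=np.arange(65,105,.5);v=cv2.remap(g,(c[0]+r*np.cos(a)).astype(np.float32)[None],(c[1]+r*np.sin(a)).astype(np.float32)[None],1)[0]
    d=np.diff(v);k=d.argmin()
    if d[k]<-8:pts.append((c[0]+r[k]*np.cos(a),c[1]+r[k]*np.sin(a)))
W=np.array([atz(C,p,208-6) for p in pts])[:,:2]
for R in(41.5,None):
    q=least_squares(lambda q:np.hypot(*(W-q[:2]).T)-(R or q[2]),[540,158,41],loss="soft_l1").x
    e=np.hypot(*(W-q[:2]).T)-(R or q[2]);print(q.round(1),len(pts),e.std().round(2))
# ridge ends
for p in[(321,240),(321,386)]:print(atz(C,p,202+30 ).round(1))
```

```text
[537.  157.5  41. ] 73 1.56
[535.3 154.8  38.9] 73 0.72
[510.4 132.9 232. ]
[556.  173.5 232. ]
```

Request:
send_rows:
  targets:
    - [0,0,0,0.02,0.03,-0.6,0]
    - [0,0,0,0.02,0.03,-1.2,0]
    - [0,0,0,0.02,0.03,-1.7,0]
    - [0,0,0,0.02,0.03,-2.0,0]
    - [0,0,0,0.02,0.03,-2.2,0]
    - [0,0,0,0.02,0.03,-2.2,0]
    - [0,0,0,0.02,0.03,-2.2,0]

```text
t: 8.4
tcp_pos: [540.7, 160.9, 98.6]
orientation: [[-0.744, -0.668, 0.001], [-0.668, 0.744, 0.0], [-0.001, -0.0, -1.0]]
wrist_force: [-0.2, -0.0, -1.7]
width: 12.4
grip_force: 68.8
```

Request:
send_rows:
  targets:
    - [0,0,0,0,0,-0.1,0]
    - [0,0,0,0,0,-0.2,0]
    - [0,0,0,0,0,-0.3,0]
    - [0,0,0,0,0,-0.3,0]

```text
t: 8.9
tcp_pos: [539.7, 160.3, 82.2]
orientation: [[-0.744, -0.668, -0.001], [-0.668, 0.744, -0.0], [0.001, 0.0, -1.0]]
wrist_force: [0.0, 0.8, -1.7]
width: 12.6
grip_force: 68.8
```

Request:
send_rows:
  targets:
    - [0,0,0,0,0,-0.06,0]
    - [0,0,0,0,0,-0.1,0]
    - [0,0,0,0,0,-0.14,0]
    - [0,0,0,0,0,-0.14,0]

```text
t: 9.4
tcp_pos: [540.0, 160.5, 77.3]
orientation: [[-0.744, -0.668, 0.0], [-0.668, 0.744, -0.001], [0.001, -0.001, -1.0]]
wrist_force: [-4.9, -3.2, 12.9]
width: 12.5
grip_force: 70.9
```

It's down: contact at z 77, which matches the grasp height plus 8 mm. Next I'll ease the side force and turn clockwise.

Request:
send_rows:
  targets:
    - [0,0,0,-0.02,-0.02,0,0]
    - [0,0,-1,-0.02,-0.02,0,0]
    - [0,0,-2.2,-0.02,-0.02,0,0]
    - [0,0,-3.4,-0.02,-0.02,0,0]
    - [0,0,-4.6,-0.02,-0.02,0,0]
    - [0,0,-5.8,-0.02,-0.02,0,0]
    - [0,0,-5.8,-0.02,-0.02,0,0]

```text
t: 10.28
tcp_pos: [540.2, 160.2, 77.3]
orientation: [[-0.975, -0.223, 0.003], [-0.223, 0.975, 0.0], [-0.003, -0.0, -1.0]]
wrist_force: [-1.0, -0.6, 6.9]
width: 12.2
grip_force: 70.1
```

```bash
python3 -c "
from h import *
s=env.sense();print(s['wrist_force'],s['torque'],s['joint_pos'])"
```

```text
[-1.02395214 -0.63499749  6.90166025] [-0.17114601  0.31232223 -0.18292251] [ 0.36373853  0.72844211 -0.94247942  1.87550466  0.73849084  0.9291313
  0.86299624]
```

Request:
send_rows:
  targets:
    - [0,0,-1,0,-0.02,0,0]
    - [0,0,-2,0,-0.03,0,0]
    - [0,0,-3,0,-0.03,0,0]
    - [0,0,-4,0,-0.03,0,0]
    - [0,0,-4,0,-0.03,0,0]

```text
t: 10.9
tcp_pos: [540.7, 158.9, 77.3]
orientation: [[-0.992, 0.122, 0.003], [0.122, 0.992, 0.001], [-0.003, 0.001, -1.0]]
wrist_force: [0.6, -0.3, 7.9]
width: 12.4
grip_force: 70.1
```

```bash
python3 -c "
from h import *
s=env.sense();print(s['wrist_force'],s['torque'])"
```

```text
[ 0.60958202 -0.3083423   7.94332296] [-0.09025613  0.05063903 -0.07856648]
```

Request:
send_rows:
  targets:
    - [0,0,-0.3,0,0,0,0]
    - [0,0,-0.6,0,0,0,0]
    - [0,0,-0.6,0,0,0,0]

```text
t: 11.28
tcp_pos: [540.8, 159.4, 77.3]
orientation: [[-0.986, 0.17, 0.004], [0.17, 0.986, 0.001], [-0.004, 0.002, -1.0]]
wrist_force: [1.1, -0.3, 5.8]
width: 12.8
grip_force: 73.6
```

```bash
python3 -c "
from h import *
s=env.sense();print(s['wrist_force'],s['torque'])"
```

```text
[ 1.12871609 -0.3302338   5.76110101] [-0.09105337 -0.1591663   1.08219821]
```

Request:
send_rows:
  targets:
    - [0,0,-0.3,0,0,0,0]
    - [0,0,-0.6,0,0,0,0]
    - [0,0,-0.6,0,0,0,0]

```text
t: 11.65
tcp_pos: [540.9, 160.0, 77.4]
orientation: [[-0.976, 0.219, 0.005], [0.219, 0.976, 0.002], [-0.005, 0.003, -1.0]]
wrist_force: [1.7, 1.1, 5.5]
width: 12.0
grip_force: 83.0
```

```bash
python3 -c "
from h import *
s=env.sense();print(s['wrist_force'],s['torque'])"
```

```text
[1.70001207 1.05160961 5.45834218] [ 0.08456645 -0.2838274   1.74876195]
```

The torque rose to 1.7 N m at about -10°, so the ears are against the stop. Now I'll release and retreat.

Request:
send_rows:
  targets:
    - [0,0,0.2,0,0,0,0]
    - [0,0,0.2,0,0,0,0.2]
    - [0,0,0.2,0,0,0,0.5]
    - [0,0,0.2,0,0,0,0.7]
    - [0,0,0.2,0,0,0,0.7]
    - [0,0,0.2,0,0,0.5,0.7]
    - [0,0,0.2,0,0,1.5,0.7]
    - [0,0,0.2,-0.3,0,2.5,0.7]
    - [0,0,0.2,-0.6,0,2.8,0.7]
    - [0,0,0.2,-0.6,0,2.8,0.7]
  squeeze: 30

```text
t: 12.9
tcp_pos: [509.2, 158.1, 217.0]
orientation: [[-0.978, 0.209, 0.002], [0.209, 0.978, -0.001], [-0.003, -0.0, -1.0]]
wrist_force: [-0.2, 0.5, 0.2]
width: 59.7
grip_force: 0.0
```

```bash
python3 look.py w5 deep_cover_grip
python3 - <<'E'
from h import *
a=env.get_image("scene")[:,:,::-1];im=cv2.imread("pics/w5.png")
c=cv2.resize(a[210:370,130:290],(400,400));cv2.imwrite("pics/c5.png",np.hstack([im[60:460,120:520],c]))
E
```

```text
12.9 [509.2 158.1 217. ] 168.0 [ 0.46  0.46 -1.03  1.85  0.45  1.09  0.62] [-0.2  0.5  0.2]
deep_cover_grip 0.87 [331. 248.] [542.6 158.5  77. ]
```

View pics/c5.png

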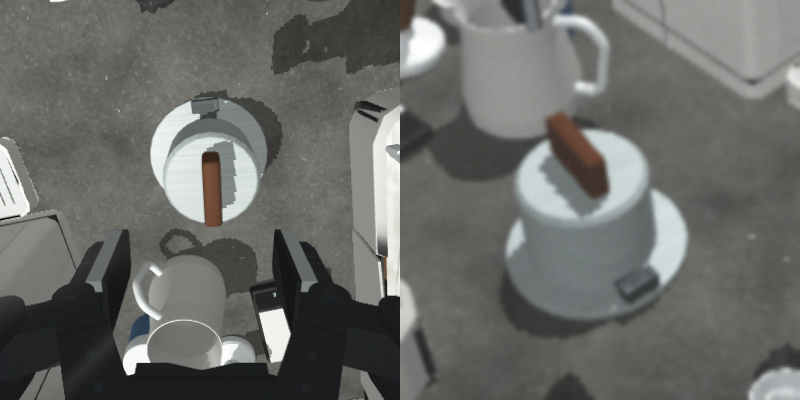

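The cover sits flush. The ear is under the near claw at (207,108), and the ridge lines up with the claws at about -9°, so I'm handing in.

```bash
python3 -c "
from rig import env
print(env.close_job())"
```

```text
the job is handed in; nothing more can be done
None
```

The deep cover is seated over the pot, turned clockwise to the stop under the claws and released; the shallow cover was not touched, and the job was handed in at about 13 s with no verdict shown.

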